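Show a filter plate's label to the camera

ROBOT

A 7-joint arm with a two-finger parallel gripper is mounted at the origin on the work surface; the furniture and walls round the work are solid. World frame = base frame: x ahead of the robot, y to its left, z up, the work surface at z = 0. Lengths are in mm, angles in degrees, forces in N, time in s.
With the tool pointing down it reaches from about 425 to 925 mm from the base axis. Payload 6.8 kg.
Tool frame: the origin (TCP) lies at the very end of the fingers, on their centre line; the grasp point (between the pads) lies 19 mm behind it; z points along the fingers, y is the line along which they close (so a half turn about z gives the same grasp; the last joint's range is limited). The gripper opens to 85 mm and grips with 20 to 120 N. Pads are 22 mm wide; open, the fingers measure 114 mm over their backs; the gripper's body (76 mm by 85 mm) begins 54 mm behind the grasp point. The pads swing forward as they close: fully open they stand 13 mm farther back than shut.
Start: joints at [67.202, 27.33, 1.283, 89.118, -0.659, 63.558, -4.761], TCP at [192.898, -646.868, 211.208] pointing down, gripper open.
Joint ranges: [-169.35, 169.35], [-19.33, 120.38], [-80.79, 83.38], [13.8, 139.57], [-78.32, 258.32], [9.67, 109.79], [-169.56, 169.56]. Speed limits (degrees/s): [136.94, 136.94, 180, 180, 180, 180, 180].

INTERFACE

Orientations are given as [roll, pitch, yaw] about the fixed x, y, z axes, in that order (R = Rz(yaw) Ry(pitch) Rx(roll)).
In Python, from bench import bot gives the robot as it stands. The module is installed in compiled form; this text tells all that it offers. Calls block until the motion is done:
- bot.goto(position, orientation): joint-space move of the TCP to a pose.
- bot.move_straight(position, frame=None, rate=150): straight line of the TCP; frame=None keeps the orientation; rate is the mean speed in mm/s.
- bot.move_j(angles): joint-space move.
- bot.release() and bot.close_gripper(force=None): open the fingers fully, or close them until they stop; force is the grip in N (None keeps the last).
- bot.dwell(seconds).
- bot.ik(position, orientation): joint angles nearest the present ones, or None.
- bot.read_camera(name): name is "side" or "top"; returns the picture (420x560x3 uint8, red, green, blue); there is no depth.
- bot.camera_params(name): a dict with "mtx" (3x3 intrinsics, pixels), "extrinsics" (4x4, takes a point from world to camera coordinates). Camera axes: x right, y down, z forward; pixel columns grow to the right and rows downward; lengths in mm; the calibration is good to about 2 mm. A picture is of the moment at which its call begins. camera_params takes no time and is no camera call.
A pose or a line that the arm cannot do raises bot.MotionError and nothing moves.
- bot.finish_job(): hands the job in; it is judged then, once.
Trained networks look in the newest picture that a camera, given by its name, has taken for a name from the list of things; names that differ only in an ending like _2 or _b are one class to them, and where a whole thing is asked for, a point or a joint stands for the part that bears it (a point fixed in the world has none). Each returns a list of dicts, best first, with "conf" (0 to 1); they miss things now and then, are a little off and sometimes report something else, mostly with a low value. They report only what shows in the picture. A call takes as long as a camera call.
- bot.silhouettes(camera, target): "region" (420x560 bool, what is visible of it) and "extent" ([centre column, centre row, width, height] in pixels, round what is visible of it).
Readings, each from a call of its own:
- bot.get_time(): time.
- bot.get_joint_positions(): joint angles.
- bot.get_joint_velocities(): joint speeds.
- bot.get_tau(): joint torques, N m.
- bot.get_position(): TCP position.
- bot.get_ee_rot(): TCP orientation.
- bot.get_contact_force(): force on the tool from outside, world axes, zero at the start.
- bot.get_torque(): the same for the moment, N m.
- bot.get_finger_gap(): finger opening in mm.
- bot.get_finger_force(): force on a finger pad.
Only numpy, scipy, OpenCV 4.12 (cv2) and the standard library are available. Lean on these libraries where they do the work, as an engineer would, in place of code of your own. Each camera call takes 0.05 s, during which the arm holds its last target. There are 200 camera calls.

TASK

Of the two filter plates snapped into holders on the bench, take the one with the small notch cut out of a corner: pull it up out of its holder against the snap, and hold it so that the label panel at its notched end is at the camera's reading spot, with the label face turned up squarely into the lens, the notched long edge uppermost and the long edges level. Finish while holding it there in the gripper, still and clear of everything else. Leave the plain plate in its holder, do not touch the camera, and leave the flux tin, capacitor and tape roll where they are.

Things in the scene. Friction and masses are not known exactly. Their poses are not given: they have to be found in the camera images.
- notched_plate: Aluminium filter plate with a corner notch, 110 x 9 x 70 mm (x, y, z), about 0.1 kg, upright in holder_a, 40 mm of it standing out. Origin: centre of the underside; x along its length to the notched end, z up. The 14 x 15 mm notch is cut from the upper corner at x = +55, z = 70 mm. Label on the -y face only: seen from above with the notched end pointing away from you, it is on the right.
- label (a point): Centre of the matt, rimmed label panel (26 x 17 mm) on the notched plate's -y face near the notched end: at x = 39.5, y = -4.5, z = 45.5 mm in the plate's frame.
- grip (a point): Good place to grip the notched plate across its 9 mm thickness: middle of its length, z = 55 mm in the plate's frame, 15 mm under its upper edge. The faces are flat solid metal from z = 36 to 70 mm; below is a sunken screen.
- plain_plate: The other plate, same size and metal, all corners whole and no label, in holder_b. Stays where it is. Origin centre of its underside.
- holder_a: Fixed holder of the notched plate: grey slot block 40 mm high on a 160 x 52 mm foot; origin centre of its underside, slot along its x, z up, slot floor at 10 mm. Its place (one of two regions) and heading vary. A spring ball at each end of the slot snaps into the plate's ends: it lets go at roughly 10 to 15 N straight up within the first 5 mm, then drags lightly; out after 30 mm.
- holder_b: Fixed holder of the plain plate, like holder_a. (On the left, from the base to beyond the holders, keep hand and arm over 300 mm: a parts cabinet 235 mm high stands there, 0.6 m ahead.)
- camera_head: Label camera on a fixed post (430 mm tall, 220 mm beyond the reading spot), looking 35 degrees below level towards the robot. Origin: middle of the lens front (38 mm across). It looks along its own -x; y is level, to the left seen from the robot; z points up and back to the robot. The stand's place and heading vary.
- reading_spot (a point): Point in the air 160 mm from the lens along its line of sight, 270 mm above the bench: the middle of the label belongs here.
- flux_tin: Bystander: round flux tin, 65 mm across, 33 mm high; origin centre of its underside.
- capacitor_1: Bystander: white round capacitor, 39 mm across, 80 mm high, standing; origin centre of its underside. (A shorter one beside it is fixed.)
- tape_roll_1: Bystander: black tape roll, 63 mm across, 19 mm high, lying flat; origin centre of its underside.

How it is judged (in metres and radians):
On the way:
1. the gripper has pulled the notched plate clear of its holder (z of notched_plate in the frame of holder_a above 0.045 m and contact force between notched_plate and the fingers above 1 N and contact force between notched_plate and holder_a below 0.1 N), for 0.1 s.
At the end, for the whole second after the job is handed in: The fingers alone hold the notched plate, at rest (under 30 mm/s), off bench, holders and camera; label centre within 25 mm of the reading spot, label face up into the lens, square to it and long edges level within 16 degrees, notched edge uppermost; plain plate still in place (10 mm) (distance between label and reading_spot below 0.025 m and angle between the y axis of notched_plate and the x axis of camera_head, either way round below 0.28 rad and angle between the x axis of notched_plate and the y axis of camera_head, either way round below 0.28 rad and angle between notched_plate's own y axis and vertical above 1.85 rad and angle between notched_plate's own z axis and vertical below 1.25 rad and contact force between notched_plate and the fingers above 1 N and contact force between notched_plate and camera_head below 0.1 N and contact force between notched_plate and holder_a below 0.1 N and contact force between notched_plate and holder_b below 0.1 N and height (world z) of notched_plate above 0.1 m and linear speed of notched_plate below 0.03 m/s and distance of plain_plate from where it was at the start of the episode below 0.01 m); the arm keeps its last pose, push and grip.
It fails at once if the plain plate is pulled out of its holder (distance of plain_plate from where it was at the start of the episode above 0.01 m).
It fails at once if the camera is touched (contact force between any of the fingers, the arm, notched_plate and camera_head above 2 N).
It fails at once if the flux tin, capacitor or tape roll is pushed more than 30 mm away (distance of any of flux_tin, capacitor_1, tape_roll_1 from where it was at the start of the episode above 0.03 m).
It also fails if it takes over 45 s, if anything falls off the work surface, if the arm or the gripper's body presses on something with over 40 N, if the wrist force passes 120 N, or if a joint passes its speed limit or range.

## Working session

There is one attempt and no reset: what is moved stays moved. The work goes in short steps, each a Python script; the robot and the scene stay as the last script left them, time stands still between calls to the robot, and variables do not carry over. Pictures are saved under pics/ and viewed, at most 10 in all, crops included, and the job is handed in when it is done.

```bash
mkdir -p pics
python3 - <<'E'
from bench import bot
import cv2,numpy as np
for c in ("side","top"):
    im=bot.read_camera(c); cv2.imwrite(f"pics/{c}0.png",im[:,:,::-1])
    p=bot.camera_params(c); np.savez(c+".npz",**p)
    E=np.array(p["extrinsics"]); print(c,np.round(p["mtx"],1).tolist(),np.round(E,3).tolist(),(-E[:3,:3].T@E[:3,3]).round())
    for t in ("notched_plate","holder_a","camera_head","label","plain_plate"):
        for d in bot.silhouettes(c,t)[:3]: print(t,round(d["conf"],2),np.round(d["extent"]))
print(bot.get_time())
E
```

```text
side [[530.9, 0.0, 277.5], [0.0, 530.9, 204.2], [0.0, 0.0, 1.0]] [[-0.975, -0.224, 0.01, 565.605], [-0.106, 0.422, -0.9, 325.801], [0.198, -0.878, -0.435, 997.601], [0.0, 0.0, 0.0, 1.0]] [389. 865. 722.]
notched_plate 0.68 [305. 330.   9.  52.]
notched_plate 0.66 [177. 131.  44.  41.]
notched_plate 0.6 [341. 252.  28.  37.]
holder_a 0.84 [303. 347.  32.  66.]
camera_head 0.64 [179. 132.  44.  43.]
label 0.78 [305. 329.  10.  51.]
plain_plate 0.78 [340. 252.  31.  34.]
top [[427.2, 0.0, 274.2], [0.0, 427.2, 211.1], [0.0, 0.0, 1.0]] [[0.013, -1.0, 0.005, -147.352], [-0.998, -0.014, -0.06, 594.647], [0.061, -0.004, -0.998, 1015.058], [0.0, 0.0, 0.0, 1.0]] [ 534. -135. 1050.]
notched_plate 0.49 [192. 242.  48.  11.]
holder_a 0.65 [323. 255.  63.  66.]
holder_a 0.61 [199. 241.  72.  37.]
camera_head 0.73 [257.  62.  36.  52.]
label 0.48 [196. 244.  48.  12.]
plain_plate 0.5 [325. 259.  37.  39.]
0.6
```

View pics/side0.png

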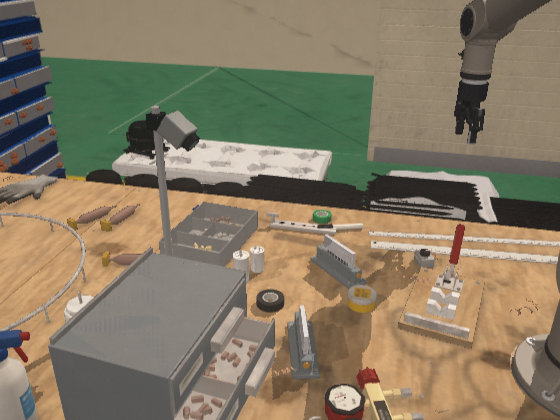

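View pics/top0.png

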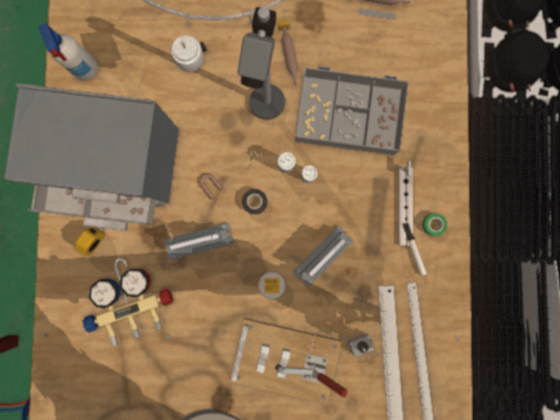

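The side view shows the holders at about (303,345) and (338,260), with the camera head at (179,130). In the top view the holders are at (199,241) and (324,256). I'll zoom in to find the notch.

Run:
```python
import cv2,numpy as np
s=cv2.imread("pics/side0.png");t=cv2.imread("pics/top0.png")
R=lambda i,x,y,w,h:cv2.resize(i[y:y+h,x:x+w],(400,300),interpolation=cv2.INTER_CUBIC)
o=np.vstack([np.hstack([R(s,255,295,108,81),R(s,290,225,92,69)]),np.hstack([R(t,150,207,96,72),R(t,278,220,96,72)])])
cv2.imwrite("pics/z1.png",o)
o=np.hstack([R(s,130,95,100,75),R(t,210,20,120,90)]);cv2.imwrite("pics/z2.png",o)
```

```text
(no output)
```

View pics/z1.png

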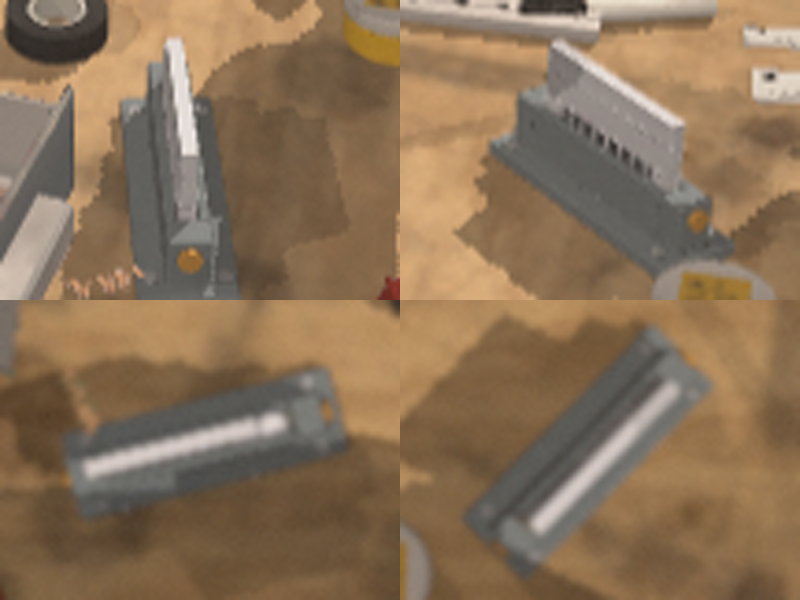

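View pics/z2.png

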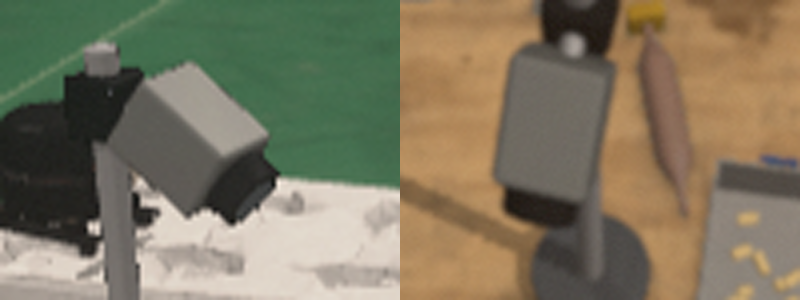

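```bash
cat > h.py <<'E'
import numpy as np,cv2
from scipy.optimize import least_squares
P={c:(lambda d:(d["mtx"],np.array(d["extrinsics"])))(np.load(c+".npz")) for c in("side","top")}
def proj(c,X):
    K,E=P[c]; x=np.atleast_2d(X)@E[:3,:3].T+E[:3,3]; x=x@K.T; return x[:,:2]/x[:,2:]
def unproj(c,uv,z):
    K,E=P[c]; C=-E[:3,:3].T@E[:3,3]; uv=np.atleast_2d(uv); d=np.c_[uv,np.ones(len(uv))]@np.linalg.inv(K).T@E[:3,:3]
    return C+d*((z-C[2])/d[:,2])[:,None]
def tri(s,t):
    return least_squares(lambda X:np.r_[proj("side",X)[0]-s,proj("top",X)[0]-t],[700,-50,300])
E
python3 - <<'E'
from h import *
l=tri([194.5,144],[253.5,83]);print("lens",l.x,l.fun)
print("lens from z: side",unproj("side",[194.5,144],361.8),"top",unproj("top",[253.5,83],361.8))
print("base top",unproj("top",[267,101],5)); print("posttop side",unproj("side",[155,110],430),"top",unproj("top",[262,33.5],430))
t=cv2.imread("pics/top0.png").astype(int)
for n,(x,y,w,h) in dict(L=(160,220,76,45),R=(292,225,66,65)).items():
    g=t[y:y+h,x:x+w].min(2); m=(g>150).astype(np.uint8)
    k,lab,st,ce=cv2.connectedComponentsWithStats(m); i=1+np.argmax(st[1:,4]); 
    pts=np.argwhere(lab==i)[:,::-1]+[x,y]; r=cv2.minAreaRect(pts.astype(np.float32)); b=cv2.boxPoints(r)
    W=unproj("top",b,80); o=np.argsort([np.linalg.norm(W[1]-W[0]),np.linalg.norm(W[2]-W[1])])
    e=(W[2]-W[1]) if o[1]==1 else W[1]-W[0]
    print(n,r,st[1:,4],"ctr",W.mean(0),"len",np.linalg.norm(e),"yaw",np.degrees(np.arctan2(e[1],e[0])))
E
```

```text
lens [ 784.72868568 -101.47943036  359.73227108] [-1.5928242  -0.5116745   0.31558845  1.27574221]
lens from z: side [[778.22510956 -93.84322561 361.8       ]] top [[ 786.10800838 -101.02705171  361.8       ]]
base top [[ 871.62643541 -117.67341929    5.        ]]
posttop side [[852.59664208 -82.60361203 430.        ]] top [[ 836.61901615 -115.84875147  430.        ]]
L ((193.82354736328125, 241.2941436767578), (4.365640640258789, 49.47726821899414), 75.96376037597656) [204] ctr [521.86844474  41.91040596  80.        ] len 111.58422625517865 yaw -75.17507807867517
R ((327.0000305175781, 257.5000305175781), (3.535533905029297, 47.37614822387695), 45.0) [187] ctr [ 489.42323558 -259.86201648   80.        ] len 107.3085325600065 yaw -44.5927686321928
```

```bash
cat >> h.py <<'E'
def plate(cx,cy,yaw,flip):
    a=np.radians(yaw+(180 if flip else 0)); R=np.array([[np.cos(a),-np.sin(a),0],[np.sin(a),np.cos(a),0],[0,0,1]])
    f=np.array([[-55,30],[55,30],[55,55],[41,55],[41,70],[-55,70]],float)
    L=[]
    for y in(-4.5,4.5): L.append(np.c_[f[:,0],np.full(6,y),f[:,1]])
    lab=np.array([[26.5,-4.5,37],[52.5,-4.5,37],[52.5,-4.5,54],[26.5,-4.5,54]])
    return [x@R.T+[cx,cy,10] for x in L+[lab]]
E
python3 - <<'E'
from h import *
rows=[]
for c,(x,y,w,h) in dict(side=(265,300,80,64),top=(158,212,80,64)).items():
    im=cv2.imread(f"pics/{c}0.png")[y:y+h,x:x+w]; o=cv2.resize(im,None,fx=5,fy=5*.9,interpolation=cv2.INTER_CUBIC)[:, :]
    o=cv2.convertScaleAbs(o,alpha=1.2); r=[cv2.resize(o,(264,290))]
    for fl in(0,1):
        q=o.copy()
        for F,col in zip(plate(521.9,41.9,-75.2,fl),[(0,0,255),(0,255,0),(255,0,0)]):
            u=((proj(c,F)-[x,y]+.5)*[5,4.5]).astype(np.int32); cv2.polylines(q,[u],True,col,1)
        r.append(cv2.resize(q,(264,290)))
    rows.append(np.hstack(r))
cv2.imwrite("pics/ov.png",np.vstack(rows))
E
```

```text
(no output)
```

View pics/ov.png

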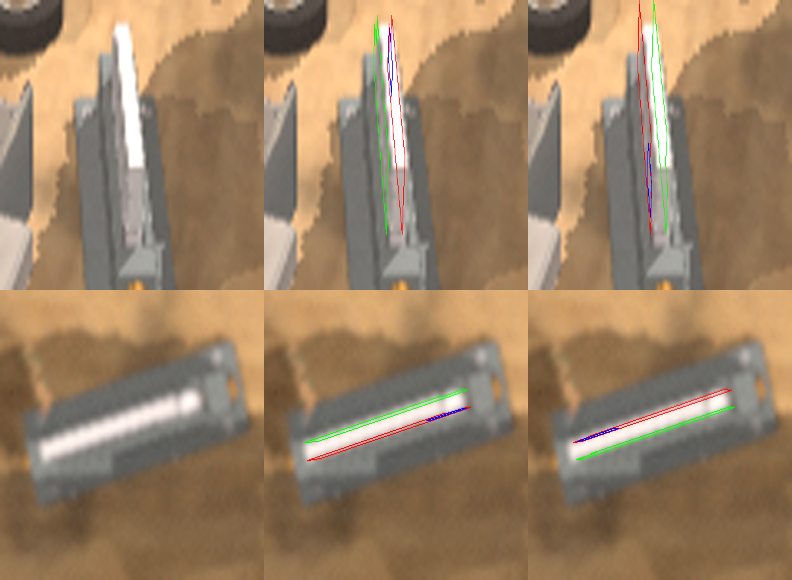

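The overlay settles it. The left plate is the notched one. Its whole end faces the side camera, so the notch is at the far (-y) end and the yaw is about -75°. Next I'll check IK and cabinet clearance.

```bash
cat >> h.py <<'E'
from scipy.spatial.transform import Rotation as Ro
A=np.radians(35); Z=np.array([0,0,1.])
LENS=np.array([784.,-100.5,361.8]); BASE=np.array([871.6,-117.7,0])
H=(BASE-LENS)*[1,1,0]; H/=np.linalg.norm(H)
SPOT=LENS-160*(np.cos(A)*H+np.sin(A)*Z)
def Rplate_t():
    n=np.cos(A)*H+np.sin(A)*Z; pz=np.cos(A)*Z-np.sin(A)*H; return np.c_[np.cross(-n,pz),-n,pz]
def Rz(d): return Ro.from_euler("z",d,degrees=True).as_matrix()
def tool(Rp,s): return Rp@np.array([[-s,0,0],[0,s,0],[0,0,-1.]])   # columns x=-s px, y=s py, z=-pz
def rpy(R): return Ro.from_matrix(R).as_euler("xyz",degrees=True).tolist()
CX,CY,YAW=521.9,41.9,-75.2
G=np.array([0,0,56.])   # grip in plate frame
RT=Rplate_t(); GT=SPOT+RT@(G-[39.5,-4.5,45.5]); TT=GT-19*RT[:,2]
E
python3 - <<'E'
from h import *
from bench import bot
print("spot",SPOT,"H",H,"final TCP",TT)
print("cab top",unproj("top",[[178,133],[163,203],[12,180]],235).round()); print("drawer",unproj("top",[[155,218],[128,226]],120).round())
for s in(1,-1):
    o1=rpy(tool(Rz(YAW),s)); o2=rpy(tool(RT,s))
    for n,p,o in[("above",[CX,CY,340],o1),("grasp",[CX,CY,47],o1),("mid",[480,-60,360],o1),("pre",(TT-100*H+50*Z).tolist(),o2),("fin",TT.tolist(),o2)]:
        q=bot.ik(list(p),o); print(s,n,None if q is None else np.round(q).astype(int).tolist())
E
```

```text
spot [655.39130067 -75.2480636  270.02777018] H [ 0.98126395 -0.19266826 -0.        ] final TCP [ 648.94783855 -114.23711372  260.48388384]
cab top [[732.  49. 235.]
 [596.  74. 235.]
 [636. 364. 235.]]
drawer [[572. 120. 120.]
 [554. 178. 120.]]
1 above [28, 12, -45, 97, 8, 75, -4]
1 grasp [18, 31, -37, 115, 27, 42, -21]
1 mid [35, 5, -37, 100, 3, 76, 12]
1 pre [-50, -14, 43, 127, 36, 33, 139]
1 fin [59, 19, -67, 115, 52, 31, 128]
-1 above [-72, 15, 75, 103, -15, 74, -158]
-1 grasp [-55, 43, 61, 120, -51, 49, -128]
-1 mid [20, 4, -21, 101, 1, 75, -167]
-1 pre [48, -5, -45, 123, 4, 26, -12]
-1 fin [39, 12, -42, 116, 36, 24, -40]
```

Run:
```python
from h import *
from bench import bot
p=bot.get_position(); bot.move_straight([p[0],p[1],380])
q=list(bot.get_joint_positions()); print(np.round(q))
q[0]-=60; bot.move_j(q); print(bot.get_position(),bot.get_time())
for s in(1,-1):
    o1=rpy(tool(Rz(YAW),s)); o2=rpy(tool(RT,s))
    for n,p,o in[("above",[CX,CY,340],o1),("grasp",[CX,CY,47],o1),("mid",[480,-60,360],o1),("pre",(TT-100*H+50*Z).tolist(),o2),("fin",TT.tolist(),o2)]:
        q=bot.ik(list(p),o); print(s,n,None if q is None else np.round(q).astype(int).tolist())
```

```text
[67. 22.  2. 76. -1. 82. -5.]
[ 655.82416895 -157.93332173  378.85455234] 4.275
1 above [-4, 8, -8, 99, 1, 73, 2]
1 grasp [-5, 26, -8, 117, 6, 37, -2]
1 mid [5, 3, -6, 102, 0, 75, 14]
1 pre [-50, -14, 43, 127, 36, 33, 139]
1 fin [59, 19, -67, 115, 52, 31, 128]
-1 above [-72, 15, 75, 103, -15, 74, -158]
-1 grasp [-27, 27, 20, 118, -15, 37, -162]
-1 mid [-16, 2, 17, 103, 0, 75, -165]
-1 pre [5, -6, -5, 125, 14, 27, -22]
-1 fin [0, 8, 2, 118, 15, 20, -22]
```

Run:
```python
from h import *
from bench import bot
o=rpy(tool(Rz(YAW),1))
bot.goto([CX,CY,340],o); bot.move_straight([CX,CY,110],rate=200); f0=np.array(bot.get_contact_force())
bot.move_straight([CX,CY,48],rate=60); f1=np.array(bot.get_contact_force()); print("descend",f0.round(1),f1.round(1))
bot.close_gripper(20); n=Rz(YAW)[:,1]
f=np.array(bot.get_contact_force()); print("closed",f.round(1),"normal",(f@n).round(1),bot.get_finger_gap(),bot.get_finger_force(),np.round(bot.get_torque(),2),bot.get_time())
```

```text
descend [-0.1  0.3  0.7] [-0.5  0.2 -0. ]
closed [-1.3 -0.   2.6] normal -1.2 8.458384930337122 21.619540750980377 [-0.04  0.09  0.09] 8.4
```

Run:
```python
from h import *
from bench import bot
bot.close_gripper(80)
bot.move_straight([CX,CY,60],rate=25); print(np.round(bot.get_contact_force(),1),bot.get_finger_gap())
bot.move_straight([CX,CY,100],rate=50); print(np.round(bot.get_contact_force(),1),bot.get_finger_gap())
bot.move_straight([CX,CY,345],rate=150); print(np.round(bot.get_contact_force(),1),bot.get_finger_gap())
bot.move_straight([470,-80,370],rate=150)
q=list(bot.get_joint_positions()); q[6]+=148; print(np.round(q)); bot.move_j(q)
o2=rpy(tool(RT,1))
for p in (TT-110*H+60*Z,TT): 
    r=bot.ik(p.tolist(),o2); print(None if r is None else np.round(r))
print(bot.get_time())
for c in("side","top"): cv2.imwrite(f"pics/{c}1.png",bot.read_camera(c)[:,:,::-1])
```

```text
[-2.4 -0.1  1.7] 6.6078645161986564
[ 0.   0.3 -1.6] 6.553903380204428
[ 0.4  1.1 -1.4] 6.662171498422138
[  5.   2.  -3. 102.   0.  76. 165.]
[  6.  -7.  -7. 125.  12.  28. 159.]
[  3.   8.  -1. 118.  17.  20. 157.]
15.2417
```

Run:
```python
import cv2,numpy as np
s=cv2.imread("pics/side1.png");t=cv2.imread("pics/top1.png")
cv2.imwrite("pics/z3.png",np.hstack([cv2.resize(s[80:380,180:480],(400,400)),cv2.resize(t[120:340,160:380],(400,400))]))
```

```text
(no output)
```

View pics/z3.png

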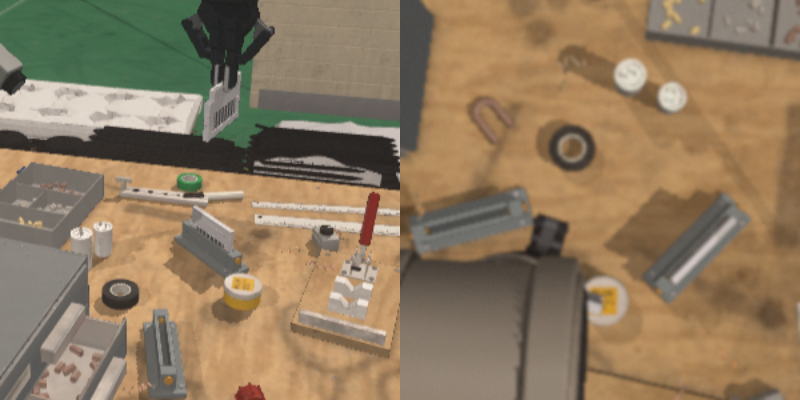

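The plate is out and held level. Its notched upper corner is now on the +y side at crop position (213,85), and holder_a is empty. Next I'll tilt it and approach the reading spot.

Run:
```python
from h import *
from bench import bot
o2=rpy(tool(RT,1))
bot.goto((TT-110*H+60*Z).tolist(),o2); bot.move_straight(TT.tolist(),rate=80); bot.dwell(.5)
print(bot.get_position(),TT,bot.get_finger_gap(),bot.get_finger_force(),np.round(bot.get_contact_force(),1),bot.get_time())
F=plate(0,0,0,0); o=[]
for c in("side","top"):
    im=bot.read_camera(c); im=im[:,:,::-1].copy(); ov=im.copy()
    for f,col in zip(F,[(0,0,255),(0,255,0),(255,0,0)]):
        W=GT+(f-[0,0,10]-G)@RT.T; cv2.polylines(ov,[(proj(c,W)*16).astype(np.int32)],True,col,1,cv2.LINE_AA,4)
    u=proj(c,SPOT)[0]; x,y=int(u[0])-70,max(0,int(u[1])-70)
    o.append(np.vstack([cv2.resize(k[y:y+140,x:x+140],(300,300),interpolation=cv2.INTER_CUBIC) for k in(im,ov)]))
cv2.imwrite("pics/z4.png",np.hstack(o))
```

```text
[ 648.93202608 -114.23318363  260.50471935] [ 648.94783855 -114.23711372  260.48388384] 6.352850951524265 79.7977066040039 [-0.7 -0.9 -2.1] 18.375
```

View pics/z4.png

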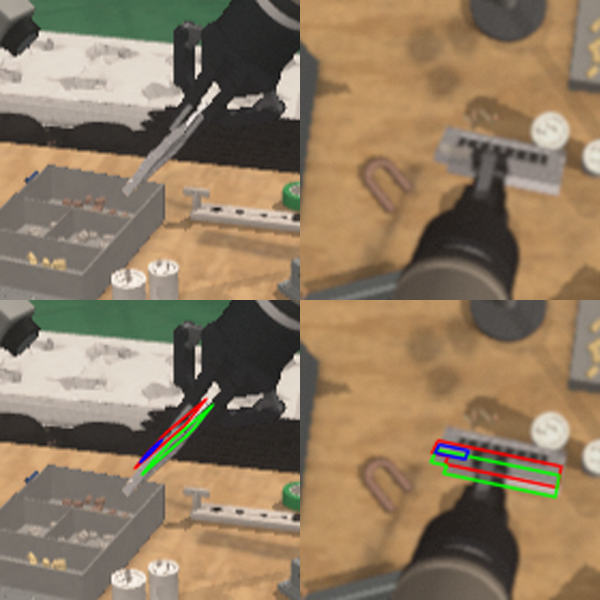

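The top view shows the plate matching the model, with the label at the left end near (447,148) within a few mm and the edges parallel. The notch is on the upper edge, and nothing is touching the plate. Handing in.

```bash
python3 -c "
from bench import bot
print(bot.finish_job())"
```

```text
the job is handed in; nothing more can be done
None
```

I pulled the notched plate out of its holder, held it with its label at the reading spot facing the lens and handed the job in; the final pictures showed it within a few mm of target, but no verdict came back.

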